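# Turn the cruffin to the camera and take its picture

### The arm

A 7-joint arm with a two-finger parallel gripper is mounted at the origin on the work surface. World frame = base frame: x ahead of the robot, y to its left, z up, the work surface at z = 0. Lengths are in m, angles in rad, forces in N, time in s.
With the tool pointing down it reaches from about 0.4 to 0.85 m from the base axis. Payload 10.4 kg.
Tool frame: the origin (TCP) lies midway between the tips of the shut fingers; the grasp point (between the pads) lies r.tcp_to_grasp behind it (r.tcp_to_grasp is the distance from the TCP to the grasp point, in m); z points along the fingers, x is the direction in which the jaws open and shut, and the axes are right-handed (so a half turn about z gives the same grasp; the last joint's range is limited). The gripper opens to 87 mm and grips with 3 to 60 N. Pads are 19 mm wide; open, the fingers measure 117 mm over their backs; the gripper's body (75 mm by 190 mm) begins 51 mm behind the grasp point.
Start: joints at [1.216, 0.332, -0.065, 1.46, 0.022, 1.35, -0.088], TCP at [0.204, -0.591, 0.223] pointing down, gripper open.
Joint ranges: [-2.6, 2.6], [-0.5, 2.12], [-1.47, 1.34], [0.16, 2.42], [-1.27, 4.41], [0.06, 2.06], [-2.6, 2.6]. Speed limits (rad/s): [2.22, 2.22, 2.79, 2.79, 3.14, 3.14, 3.14].

### API

Orientations are given as a rotation vector (axis times angle).
In Python, from station import r gives the robot as it stands.
- The arm moves only by the tool servo_tool, never from a script. Its argument "plan" is one flat list of numbers, 5 for each row, row after row: the closure in counts, from 0 (fully open) to 255 (shut), then the shift along the tool's x, y, z in mm, then the turn about the tool's z in degrees. A call has 1 to 12 rows; each row shifts and turns the commanded pose from where the row before left it, along the tool's axes as they then stand; what a row does not reach is not made up. A row lasts 1/12 s, in which the tool goes at most 41.7 mm and 7.16 degrees, less where a joint would pass 70% of its speed; a pose out of reach is approached as far as the arm can. A call is refused whole if a number of a shift passes 41.7 or a number of a turn 7.16, either way. A call with a gripper value outside its range is refused whole. The fingers move at their own pace and stop on an object; "grip_force" is the grip in N (left out, the last holds). Time passes only in rows, so rows that do not move let the fingers close. It gives the time, the measured TCP pose, the force and the opening at its end, in the units of the state.
- r.get_state(): the state, without advancing time (a new reading comes with each control period).
- r.capture(name): name is "scene" or "top" or "wrist"; returns the picture (400x640x3 uint8, blue, green, red); there is no depth.
- r.camera_info(name): a dict with "mtx" (3x3 intrinsics, pixels), "R" (3x3) and "t" (3): a world point X has camera coordinates R X + t; the wrist camera has in their place "tool_from_camera" (4x4, takes a point from camera to tool coordinates, whose origin is the TCP and whose axes are the tool frame's). Camera axes: x right, y down, z forward; pixel columns grow to the right and rows downward; lengths in m; the calibration is good to about 2 mm. The wrist camera is an equidistant fisheye: a pixel r from the principal point sees the ray r / f radians off the axis. A picture is of the moment at which its call begins: read the wrist's pose just before it. camera_info takes no time and is no camera call.
- r.sign_off(): hands the job in, once; it reports no verdict.
The state is a dict: "clock": time; "joint_pos": joint angles; "joint_velocities": joint speeds; "joint_torque": joint torques, N m; "tcp_pos": TCP position; "tool_rot": TCP orientation; "force": force on the tool from outside, world axes, zero at the start; "wrist_torque": the same for the moment, N m; "gripper_width": finger opening in m.
Only numpy, scipy, OpenCV 4.12 (cv2) and the standard library are available. Lean on these libraries where they do the work, as an engineer would, in place of code of your own. Each camera call takes 0.05 s, during which the arm holds its last target. There are 200 camera calls.

### The job

Take the order-board picture of the cream-topped cruffin: with one fingertip, gently push a red-tipped spoke to turn the photo stand until the cruffin stands squarely in front of the camera lens, and then press the green shutter button right down and let it come up again. Nothing is to be gripped or lifted: touch neither the pastries nor the disc they stand on, leave all else where it is, and do not press the shutter before the cruffin is in place.

Things in the scene. Friction and masses are not known exactly. Their poses are not given: they have to be found in the camera images.
- stand: fixed aluminium foot of the photo stand, 300 mm across, about 430 mm long with the camera. Origin: on the table, under the vertical turning axis; z up; +x points from the turning axis to the camera. The black camera (60 x 85 x 60 mm, top 121 mm above the table) stands 245 mm from the axis, its lens looks back at the axis
- photo_spot (a point): fixed spot squarely before the lens where the cruffin belongs: 115 mm from the turning axis straight towards the lens, 38 mm above the table. It does not turn
- lens (a point): middle of the camera lens, 203 mm from the axis, 80 mm above the table
- carousel (a joint): turn of the stand's upper part (disc, hub and spokes in one piece) about the vertical axis, rad, counter-clockwise from above positive; 0 at the start; about 500 degrees free either way. Bearing friction about 0.13 N m (1.5 N at a spoke) and light damping: it stays where it is left
- axis (a point): on the turning axis, at the top of hub and spokes, 165 mm above the table; turns with the upper part
- disc: wooden disc, 330 mm across, top 35 mm above the table, carries three white round coasters (96 mm across, 3 mm high, centres 115 mm from the axis, 120 degrees apart), one pastry on each; not to be touched
- spokes: hub (52 mm across) with three steel spokes, well above the pastries, each 16 mm wide, 20 mm high (145 to 165 mm above the table), reaching 117 mm from the axis, with red 18 mm end blocks; 120 degrees apart, midway between the coasters. Origin on the turning axis at table height; one spoke lies along its +x
- spoke0 (a point): on the top face of a spoke, on its centre line, 85 mm from the axis, 165 mm above the table: push on the spoke's upright side near here; the space beneath, down to the pastries, is free
- spoke1 (a point): on the top face of a spoke, on its centre line, 85 mm from the axis, 165 mm above the table: push on the spoke's upright side near here; the space beneath, down to the pastries, is free
- spoke2 (a point): on the top face of a spoke, on its centre line, 85 mm from the axis, 165 mm above the table: push on the spoke's upright side near here; the space beneath, down to the pastries, is free
- seat0 (a point): top centre of a coaster, 38 mm above the table, 115 mm from the axis; turns with the disc
- seat1 (a point): top centre of a coaster, 38 mm above the table, 115 mm from the axis; turns with the disc
- seat2 (a point): top centre of a coaster, 38 mm above the table, 115 mm from the axis; turns with the disc
- cruffin: loose golden-brown swirled pastry with cream and two crisps on top, 72 mm across, about 75 mm high; origin at the centre of its underside; on any of the three coasters
- bun: loose dark round bun, 72 mm across, 46 mm high, origin at the centre of its underside, on another coaster
- muffin: loose yellow muffin in a white paper case, 70 mm across, 62 mm high, origin at the centre of its underside, on the third coaster
- shutter (a joint): travel of the green shutter button, m: 0 up, 0.006 fully down; a spring brings it up; about 5 N to hold it fully down
- shutter_top (a point): centre of the top of the green button (36 mm across), in a fixed black housing on the table to the right of the stand; pressed straight down
- bowl: loose steel bowl, 150 mm across, 65 mm high; origin at its underside
- jar: loose amber jar, 72 mm across, 110 mm high; origin at its underside
- cup: loose blue mug, 80 mm across, 90 mm high; origin at its underside
- spatula: loose spatula lying to the left of the stand; origin at its underside
Not all that is in view belongs to the job. Leave any blue, pink or turquoise look-alike of the muffin alone.

How it is judged:
By the outcome, as a careful person would: the job done as asked, in the order asked, and still so for the second after the job is handed in, with the robot touching nothing.
It also fails if it takes over 58 s, if anything falls off the work surface, if the arm or the gripper's body presses on something with over 40 N, if the wrist force passes 120 N, or if a joint passes its speed limit or range.

## Working session

There is one attempt and no reset: what is moved stays moved. The work goes in short steps, Python scripts to look and compute and a tool call to move; the robot and the scene stay as the last step left them, time stands still between calls to the robot, and variables do not carry over. Pictures are saved under pics/ and viewed, about 8 in all and at most 12, crops included, and the job is handed in when it is done.

Besides the shell and the picture viewer there is one more tool, called by a JSON object that holds its "fn" and its "kwargs". servo_tool: Moves the arm, as the interface text tells. Its arguments: {"type":"object","properties":{"plan":{"type":"array","items":{"type":"number"}},"grip_force":{"type":"number"}},"required":["plan"]}

```bash
ls; mkdir -p pics; python3 - <<'E'
from station import r
import cv2,numpy as np
np.set_printoptions(precision=4,suppress=True)
for n in("scene","top"):
    cv2.imwrite(f"pics/{n}0.png",r.capture(n)); c=r.camera_info(n); print(n,c)
s=r.get_state(); print(s); print(r.camera_info("wrist"), r.tcp_to_grasp)
E
```

```text
pics
scene {'mtx': array([[373.6445,   0.    , 322.1968],
       [  0.    , 373.6445, 195.937 ],
       [  0.    ,   0.    ,   1.    ]]), 'R': array([[ 0.8977,  0.4406, -0.0068],
       [ 0.337 , -0.6963, -0.6337],
       [-0.284 ,  0.5666, -0.7735]]), 't': array([-0.5521, -0.1124,  1.4712])}
top {'mtx': array([[430.0731,   0.    , 318.6612],
       [  0.    , 430.0731, 205.8983],
       [  0.    ,   0.    ,   1.    ]]), 'R': array([[-0.0277, -0.9996,  0.0034],
       [-0.9807,  0.0265, -0.1939],
       [ 0.1937, -0.0087, -0.981 ]]), 't': array([0.0122, 0.5867, 1.4086])}
{'clock': 0.1, 'joint_pos': array([ 1.2164,  0.3328, -0.0647,  1.4609,  0.0216,  1.3499, -0.0885]), 'joint_velocities': array([-0.0012, -0.0025, -0.001 , -0.0007,  0.0001, -0.0022, -0.0014]), 'joint_torque': array([  0.0023, -62.454 ,   0.0252, -39.0715,  -0.0614,   0.0368,
         0.0001]), 'tcp_pos': array([ 0.2035, -0.5906,  0.2218]), 'tool_rot': array([-2.5572,  1.8237,  0.0017]), 'force': array([-0.3832, -0.8775, -0.4019]), 'wrist_torque': array([-0.0242, -0.0397,  0.0563]), 'gripper_width': 0.08690025570788623}
{'mtx': array([[309.7069,   0.    , 321.808 ],
       [  0.    , 309.7069, 200.6422],
       [  0.    ,   0.    ,   1.    ]]), 'tool_from_camera': array([[ 1.    , -0.0016,  0.0009,  0.0007],
       [ 0.0014,  0.9647,  0.2633, -0.0709],
       [-0.0013, -0.2633,  0.9647, -0.1625],
       [ 0.    ,  0.    ,  0.    ,  1.    ]])} 0.0187
```

View pics/scene0.png

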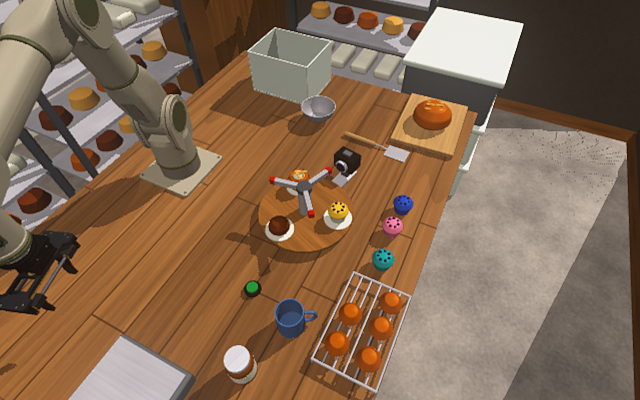

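View pics/top0.png

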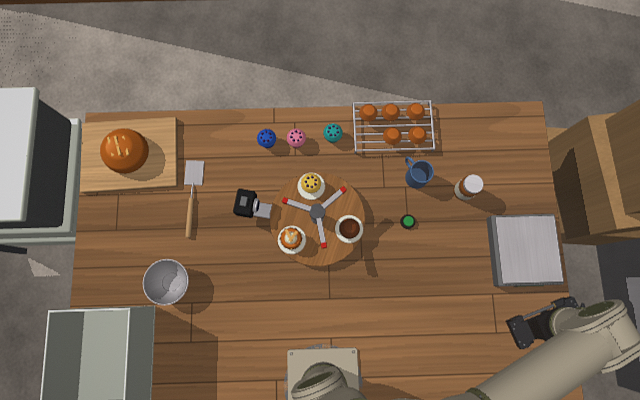

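The overview shows the axis at about (317,212) in the top view. The cruffin is at (291,238), the camera at (245,203) in the +y direction, and the green button at (408,221). Next I'll take measurements.

```bash
cat > h.py <<'E'
from station import r
import cv2,numpy as np
np.set_printoptions(precision=4,suppress=True)
C={n:r.camera_info(n) for n in("scene","top")}
def ray(n,uv):
    c=C[n];R=c["R"];d=R.T@np.linalg.inv(c["mtx"])@np.array([*uv,1.]);return -R.T@c["t"],d
def onz(n,uv,z):
    o,d=ray(n,uv);return o+d*(z-o[2])/d[2]
def proj(n,X):
    c=C[n];p=c["mtx"]@(c["R"]@np.asarray(X)+c["t"]);return p[:2]/p[2]
def tri(a,b):
    (o,d),(p,e)=ray("scene",a),ray("top",b)
    k=np.linalg.lstsq(np.c_[d,-e],p-o,rcond=None)[0];A,B=o+k[0]*d,p+k[1]*e
    return (A+B)/2,np.linalg.norm(A-B)
def blobs(img,lo,hi,box,amin=8):
    h=cv2.cvtColor(img,cv2.COLOR_BGR2HSV);m=cv2.inRange(h,lo,hi)
    k=np.zeros_like(m);x0,y0,x1,y1=box;k[y0:y1,x0:x1]=m[y0:y1,x0:x1]
    n,l,s,c=cv2.connectedComponentsWithStats(k)
    return [(c[i],s[i]) for i in range(1,n) if s[i][4]>=amin]
E
python3 - <<'E'
from h import *
T=cv2.imread("pics/top0.png");S=cv2.imread("pics/scene0.png")
bt,bs=(220,170,440,275),(230,140,370,310)
for nm,lo,hi in(("red",(0,200,120),(4,255,255)),("green",(50,120,60),(75,255,255))):
    for n,I,b in(("top",T,bt),("scene",S,bs)):
        for c,s in blobs(I,lo,hi,b,5):print(nm,n,c,s,onz(n,c,.16 if nm=="red" else .04))
for c,s in blobs(T,(0,0,190),(180,60,255),bt,10):print("white",c,s,onz("top",c,.038))
for c,s in blobs(T,(0,0,0),(180,255,45),(225,180,275,225),30):print("black",c,s,onz("top",c,.121))
a=cv2.resize(T[165:275,225:425],None,fx=4,fy=4,interpolation=2);cv2.imwrite("pics/t1.png",a[:, :800])
a=cv2.resize(S[140:260,250:370],None,fx=5,fy=5,interpolation=2);cv2.imwrite("pics/s1.png",a)
E
```

```text
red top [342.8947 188.8421] [340 187   6   5  19] [ 0.6199 -0.0818  0.16  ]
red top [284.381  199.7619] [282 198   6   5  21] [0.5894 0.1052 0.16  ]
red top [323.2727 245.0455] [321 243   6   5  22] [ 0.4421 -0.0139  0.16  ]
red scene [328.5294 168.6471] [326 167   6   5  17] [0.587  0.1073 0.16  ]
red scene [271.6471 178.4118] [270 177   5   4  17] [ 0.4392 -0.0125  0.16  ]
red scene [310.68 212.24] [308 210   6   5  25] [ 0.6165 -0.0793  0.16  ]
green top [408.1412 220.5765] [403 216  11  10  85] [ 0.5307 -0.3094  0.04  ]
green scene [251.6696 286.6   ] [246 281  12  12 115] [ 0.5407 -0.3211  0.04  ]
white [304.1345 190.6218] [298 174  18  25 119] [0.6462 0.045  0.038 ]
white [320.25   177.9375] [317 174   7   9  16] [ 0.6902 -0.0124  0.038 ]
white [349.3167 217.7667] [339 215  22   8  60] [ 0.5463 -0.1082  0.038 ]
white [298.1852 229.1111] [291 226  14  10  27] [0.5117 0.0681 0.038 ]
white [283.3924 244.7089] [278 229  17  24  79] [0.4597 0.1193 0.038 ]
white [286.3333 238.2381] [285 235   4   7  21] [0.4815 0.109  0.038 ]
white [342.8372 238.2558] [337 234  14   9  43] [ 0.4762 -0.0832  0.038 ]
black [244.6439 203.1512] [234 189  23  29 410] [0.5899 0.2377 0.121 ]
```

View pics/t1.png

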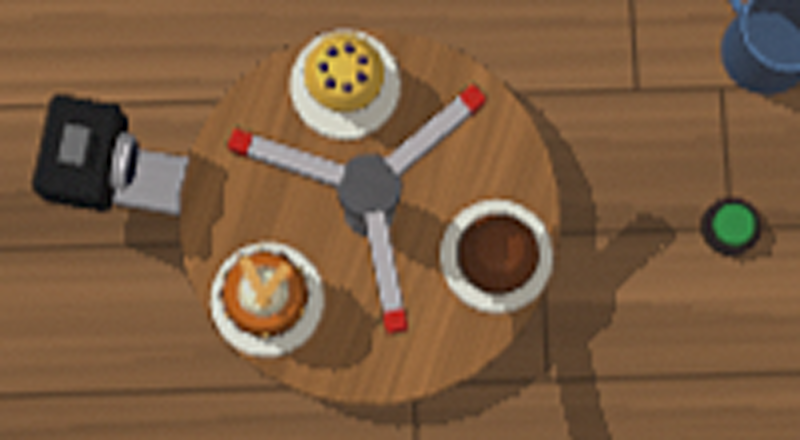

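View pics/s1.png

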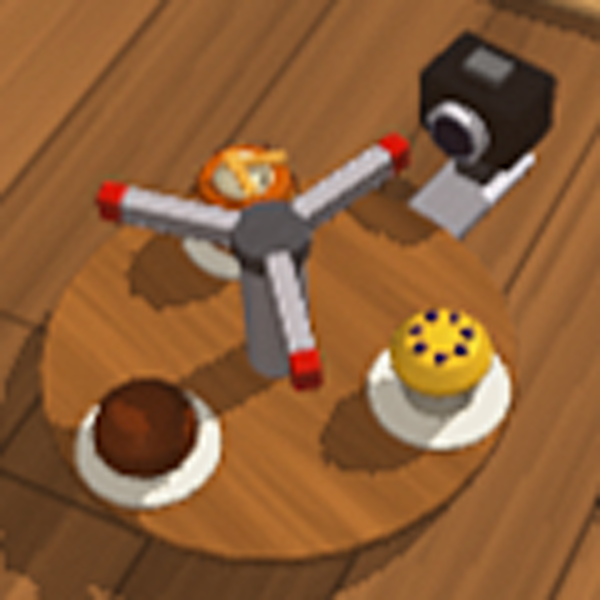

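```bash
python3 - <<'E'
from h import *
P=[tri(a,b) for a,b in [((328.5,168.6),(284.4,199.8)),((271.6,178.4),(323.3,245.0)),((310.7,212.2),(342.9,188.8))]]
for p in P:print("red",p)
ax=np.mean([p[0] for p in P],0);print("axis",ax)
for p in P:
    d=p[0]-ax;print(np.hypot(*d[:2]),np.degrees(np.arctan2(d[1],d[0])))
def az(n,q):
    d=q-ax;print(n,q,"r",np.hypot(*d[:2]),"az",np.degrees(np.arctan2(d[1],d[0])))
q,e=tri((251.67,286.6),(408.14,220.58));print("btn",q,e)
q,e=tri((341.2,166.4),(255.7,205));print(e);az("lens",q)
q,e=tri((348,153),(243.5,201.2));print(e);az("pad",q)
T=cv2.imread("pics/top0.png")
# camera top & bracket edges, coaster centres
for n,u in(("seatC",(291.75,239.5)),("seatM",(311.2,186.2)),("seatB",(349.2,228.8))):az(n,onz("top",u,.038))
for n,u in(("bracket",(263,210)),):az(n,onz("top",u,.01))
# black camera top corners from t1 crop
for u in((55,94),(122,104),(104,210),(35,190)):
    az("corner",onz("top",(u[0]/4+225,u[1]/4+165),.121))
E
```

```text
red (array([0.5883, 0.1048, 0.1633]), np.float64(0.0004466667866294992))
red (array([ 0.4414, -0.0144,  0.1632]), np.float64(0.0014546238787227757))
red (array([ 0.6186, -0.0818,  0.1647]), np.float64(0.001013777162576423))
axis [0.5494 0.0029 0.1638]
0.10910977819731942 69.11165748007419
0.10940087113461089 -170.92913542298743
0.10932297342252753 -50.77664451704748
btn [ 0.5333 -0.314   0.0205] 0.0012412208212644138
0.0005078582493446538
lens [0.5912 0.2074 0.0789] r 0.20873716028970693 az 78.46804574900234
0.0032746329005990593
pad [0.5986 0.243  0.1176] r 0.24512968380227299 az 78.42613648736419
seatC [0.4767 0.0907 0.038 ] r 0.11404222902546844 az 129.63718871752553
seatM [0.6613 0.02   0.038 ] r 0.11322164711161888 az 8.715704456354716
seatB [ 0.508  -0.1062  0.038 ] r 0.116674447749479 az -110.77346359982492
bracket [0.5868 0.1916 0.01  ] r 0.192380642454527 az 78.79908381319197
corner [0.6395 0.2573 0.121 ] r 0.2698944955302905 az 70.493856452186
corner [0.6296 0.2023 0.121 ] r 0.21499412565316484 az 68.09231499819225
corner [0.5419 0.2168 0.121 ] r 0.21409580717151552 az 92.01358818690112
corner [0.5599 0.2728 0.121 ] r 0.2701548925280966 az 87.7814349420376
```

{"fn": "servo_tool", "kwargs": {"plan": [255,-10,-10,0,0,255,-20,-20,0,0,255,-25,-25,0,0,255,-25,-25,0,0,255,-25,-25,0,0,255,-25,-25,0,0,255,-25,-25,0,0,255,-25,-25,0,0,255,-25,-25,0,0,255,-25,-25,0,0,255,-25,-25,0,0,255,-25,-25,0,0], "grip_force": 10}}

```text
clock: 1.1
tcp_pos: [0.3774, -0.2332, 0.2224]
tool_rot: [2.557, -1.824, -0.0]
force: [0.9, -0.6, 0.6]
gripper_width: 0.0151
```

```bash
cat > to.py <<'E'
import sys
from h import *
from scipy.spatial.transform import Rotation as Ro
s=r.get_state();R=Ro.from_rotvec(s["tool_rot"]).as_matrix()
g=np.array([float(v) for v in sys.argv[1:4]])
az=np.degrees(np.arctan2(R[1,0],R[0,0]))
print("t",s["clock"],"tcp",s["tcp_pos"],"xaz",az,"zax",R[:,2],"F",s["force"],"w",s["gripper_width"],"j",s["joint_pos"])
print("shift now mm",1e3*R.T@(g-s["tcp_pos"]))
if len(sys.argv)>4:
    a=np.radians(float(sys.argv[4]));X=np.array([[np.cos(a),np.sin(a),0],[np.sin(a),-np.cos(a),0],[0,0,-1]]).T
    print("turn",(az-np.degrees(a)+180)%360-180,"shift after turn",1e3*X.T@(g-s["tcp_pos"]))
E
python3 to.py .473 -.06 .222 -81
```

```text
t 1.1 tcp [ 0.3774 -0.2332  0.2224] xaz -70.99262534202744 zax [-0.0003 -0.0002 -1.    ] F [ 0.8586 -0.5612  0.6159] w 0.015073479831355466 j [ 0.8576 -0.0518 -0.39    1.8922 -0.0201  1.2974 -0.7655]
shift now mm [-132.6494 -146.8572    0.3627]
turn 10.007374657972548 shift after turn [-156.1513 -121.5716    0.4224]
```

{"fn": "servo_tool", "kwargs": {"plan": [255,0,0,0,5,255,0,0,0,5,255,-25,-20,0,0,255,-30,-20,0,0,255,-30,-20,0,0,255,-25,-20,0,0,255,-15,-15,0,0,255,0,0,0,0,255,0,0,0,0]}}

```text
clock: 1.85
tcp_pos: [0.4515, -0.0958, 0.2222]
tool_rot: [2.391, -2.037, -0.001]
force: [-1.2, -1.4, 0.1]
gripper_width: 0.0008
```

```bash
python3 to.py .473 -.06 .138 -81; python3 -c "
from h import *
cv2.imwrite('pics/w1.png',r.capture('wrist'))"
```

```text
t 1.85 tcp [ 0.4515 -0.0958  0.2222] xaz -80.84823067656299 zax [-0.0006  0.0003 -1.    ] F [-1.1716 -1.3583  0.1255] w 0.0007727114324904545 j [ 0.6969  0.0001 -0.5791  1.8449 -0.0001  1.2972 -1.2932]
shift now mm [-31.8655 -26.9834  84.2383]
turn 0.15176932343700855 shift after turn [-31.9667 -26.853   84.2416]
```

View pics/w1.png

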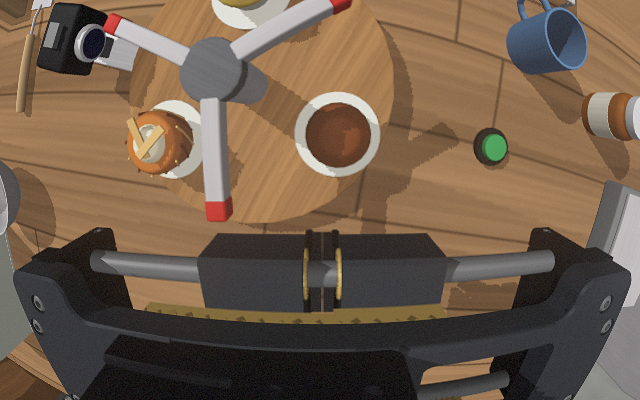

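The wrist view shows the shut fingers at about (322,270). Spoke B runs from (215,100) to (218,210), to the left of the fingers with free space between.

{"fn": "servo_tool", "kwargs": {"plan": [255,-14,-13,0,0,255,-14,-14,0,0,255,0,0,20,0,255,0,0,24,0,255,0,0,20,0,255,0,0,14,0,255,0,0,6,0,255,0,0,0,0,255,0,0,0,0]}}

```text
clock: 2.65
tcp_pos: [0.4737, -0.0655, 0.139]
tool_rot: [2.388, -2.041, 0.0]
force: [-0.4, -0.1, -0.4]
gripper_width: 0.0003
```

```bash
python3 to.py .469 -.0335 .138 -81
```

```text
t 2.65 tcp [ 0.4737 -0.0655  0.139 ] xaz -81.05405315549329 zax [ 0.0002 -0.0003 -1.    ] F [-0.4454 -0.0933 -0.4024] w 0.0003224107525106536 j [ 0.6345  0.1237 -0.6234  1.9161  0.0802  1.126  -1.4345]
shift now mm [-32.3532  -0.3724   1.0235]
turn -0.054053155493306804 shift after turn [-32.3526  -0.4031   1.0324]
```

{"fn": "servo_tool", "kwargs": {"plan": [255,-8,0,0,0,255,-8,0,0,0,255,-6,0,0,0,255,-4,0,0,0,255,-3,0,0,0,255,-2,0,0,0,255,-2,0.5,0,1,255,-3,0.8,0,2,255,-3,0.8,0,2,255,-3,0.8,0,2,255,-3,0.8,0,2,255,-3,0.8,0,2]}}

```text
clock: 3.65
tcp_pos: [0.4629, -0.018, 0.1385]
tool_rot: [2.178, -2.263, 0.001]
force: [-0.5, -1.7, -0.5]
gripper_width: 0.0007
```

{"fn": "servo_tool", "kwargs": {"plan": [255,-3,0.8,0,2,255,-3,0.8,0,2,255,-3,0.8,0,2,255,-3,0.8,0,2,255,-3,0.8,0,2,255,-3,0.8,0,2,255,-3,0.8,0,2,255,-3,0.8,0,2,255,-3,0.8,0,2,255,-2,0.5,0,1,255,-1,0,0,1,255,0,0,0,0]}}

```text
clock: 4.65
tcp_pos: [0.4611, 0.0132, 0.1385]
tool_rot: [1.756, -2.605, -0.0]
force: [-0.8, -0.0, -1.1]
gripper_width: 0.0004
```

```bash
cat > ang.py <<'E'
from h import *
import sys
T=r.capture("top");S=r.capture("scene");cv2.imwrite(f"pics/top_{sys.argv[1]}.png",T);cv2.imwrite(f"pics/scene_{sys.argv[1]}.png",S)
ax=np.array([.5494,.0029])
for n,I,b in(("top",T,(220,170,380,275)),("scene",S,(230,140,370,250))):
    for c,s in blobs(I,(0,200,100),(4,255,255),b,6):
        d=onz(n,c,.1637)[:2]-ax;print(n,c,s[4],np.hypot(*d),np.degrees(np.arctan2(d[1],d[0])))
E
python3 ang.py a; python3 to.py .469 -.0335 .138
```

```text
top [293.45 186.55] 20 0.10912137175301403 41.76348035053014
top [350.4706 203.4118] 17 0.10877257756059092 -78.4737398219501
scene [336.2593 180.3704] 27 0.10627622614285225 37.87594811649795
scene [293.4872 213.5897] 39 0.1141841278122169 -77.68598868203098
t 4.75 tcp [0.4612 0.0131 0.1385] xaz -111.96867209790075 zax [ 0.0001  0.0001 -1.    ] F [0.2205 0.3209 0.7035] w 0.0001749599060125769 j [ 0.5206  0.0872 -0.6671  1.9536  0.0598  1.1201 -2.125 ]
shift now mm [ 40.2835 -24.682    0.5172]
```

{"fn": "servo_tool", "kwargs": {"plan": [255,-2,0.5,0,1,255,-3,0.8,0,1,255,-3,0.7,0,1,255,-3,0.6,0,1,255,-3,0.6,0,1,255,-3,0.5,0,1,255,-3,0.5,0,1,255,-3,0.5,0,1,255,-3,0.4,0,1,255,-2,0.3,0,1,255,-1,0.2,0,0,255,0,0,0,0]}}

```text
clock: 5.75
tcp_pos: [0.4692, 0.0417, 0.1386]
tool_rot: [-1.524, 2.747, 0.0]
force: [-0.2, -1.1, -0.2]
gripper_width: 0.0001
```

```bash
python3 ang.py b; python3 to.py .469 -.0335 .138
```

```text
top [303.4762 180.    ] 21 0.10972804365945593 21.558381624577052
top [351.4444 214.7778] 18 0.10911630139255019 -97.79386230947124
scene [337.5 189. ] 28 0.10813456143370599 18.2293105966738
scene [282.75   209.1389] 36 0.11180778524384938 -96.69659138566983
t 5.85 tcp [0.4691 0.0417 0.1385] xaz -121.96566314257653 zax [ 0.0001  0.0002 -1.    ] F [-0.0137 -0.7055  0.5484] w 0.0007037007955411928 j [ 0.4682  0.1133 -0.6821  1.9309  0.0789  1.1237 -2.3737]
shift now mm [ 63.842  -39.7      0.5247]
```

{"fn": "servo_tool", "kwargs": {"plan": [255,-1,0.1,0,0,255,-1,0.1,0,0,255,-1,0.1,0,0,255,-0.7,0,0,0,255,-0.5,0,0,0,255,0,0,0,0,255,0,0,0,0]}}

```text
clock: 6.43
tcp_pos: [0.4712, 0.0453, 0.1386]
tool_rot: [-1.523, 2.747, -0.0]
force: [-0.4, -1.7, 0.4]
gripper_width: 0.0008
```

```bash
python3 ang.py c; python3 to.py .469 -.0335 .138; python3 - <<'E'
from h import *
a=cv2.resize(cv2.imread("pics/top_c.png")[165:275,225:425],None,fx=4,fy=4,interpolation=2);cv2.imwrite("pics/t2.png",a)
E
```

```text
top [304.6842 179.6316] 19 0.10940801788678237 19.45288895454437
top [351.2381 216.8571] 21 0.10929532894479757 -101.29505408386417
scene [337.1875 190.1875] 32 0.1078254816123074 15.565859389177522
scene [281.3   208.275] 40 0.11167331639550547 -99.61256298346734
t 6.5333 tcp [0.4711 0.0453 0.1385] xaz -121.98537033096123 zax [ 0.0001  0.0001 -1.    ] F [-0.4383 -0.8872  0.3947] w 0.0005051398327957316 j [ 0.4618  0.1196 -0.6848  1.9254  0.0837  1.1246 -2.3847]
shift now mm [ 67.9279 -39.9274   0.5372]
```

View pics/t2.png

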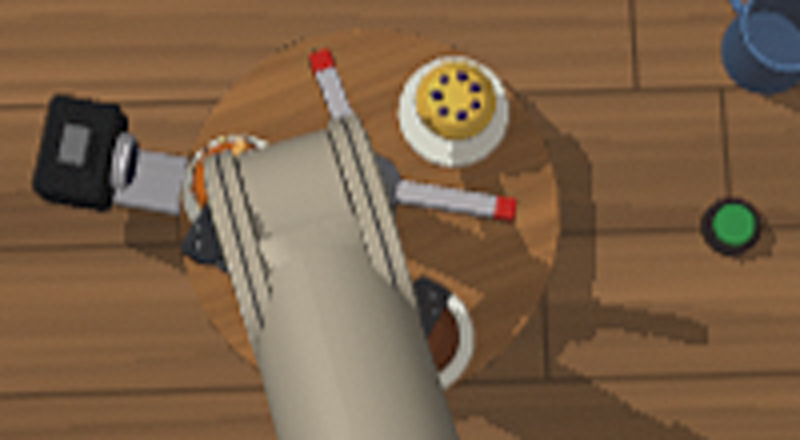

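The spokes now average 19.1°, against a target of about 18.8°. I'll back off, lift, and check again with a clear view.

{"fn": "servo_tool", "kwargs": {"plan": [255,4,0,0,0,255,10,0,0,0,255,12,0,0,0,255,4,0,-6,0,255,0,0,-20,0,255,0,0,-25,0,255,0,0,-20,0,255,0,0,-10,0,255,0,0,0,0]}}

```text
clock: 7.28
tcp_pos: [0.4564, 0.02, 0.2218]
tool_rot: [-1.522, 2.745, -0.004]
force: [0.6, 0.1, -0.5]
gripper_width: 0.0008
```

```bash
python3 to.py .534 -.313 .20 -80
```

```text
t 7.2833 tcp [0.4564 0.02   0.2218] xaz -121.98715047279154 zax [ 0.0039 -0.0005 -1.    ] F [ 0.6093  0.0834 -0.5219] w 0.0008199730875467471 j [ 0.5253 -0.0125 -0.6549  1.8562 -0.0069  1.2915 -2.2567]
shift now mm [ 241.3878 -242.1463   22.2506]
turn -41.98715047279154 shift after turn [341.4345 -18.5893  21.793 ]
```

{"fn": "servo_tool", "kwargs": {"plan": [255,10,-10,0,0,255,22,-22,0,0,255,25,-25,0,0,255,25,-25,0,0,255,25,-25,0,0,255,25,-25,0,0,255,25,-25,0,0,255,25,-25,0,0,255,25,-25,0,0,255,20,-20,0,0,255,13,-13,10,0,255,0,0,10,0]}}

```text
clock: 8.28
tcp_pos: [0.5308, -0.3154, 0.1971]
tool_rot: [1.516, -2.75, -0.001]
force: [-0.1, -1.0, -0.3]
gripper_width: 0.0006
```

```bash
python3 ang.py d; python3 to.py .534 -.313 .06; python3 - <<'E'
from h import *
I=cv2.imread("pics/top_d.png")
for c,s in blobs(I,(50,120,60),(75,255,255),(380,190,440,250)):print("green",c,s)
a=cv2.resize(I[165:275,225:425],None,fx=4,fy=4,interpolation=2);cv2.imwrite("pics/t3.png",a)
E
```

```text
top [304.8  179.55] 20 0.1095280273372648 19.22253248655719
top [351.1364 216.9091] 22 0.10900597607222547 -101.40946463099979
top [294.5 237.5] 24 0.10895338331390025 138.58244181574594
scene [291.6429 163.    ] 14 0.10965961386997378 139.6798737638914
scene [337.2258 190.0968] 31 0.10788557517249535 15.773545827396923
scene [281.2121 207.7576] 33 0.1103133844896465 -100.38373485456448
t 8.3833 tcp [ 0.5303 -0.3103  0.1959] xaz -122.02661460642355 zax [-0.0043  0.0031 -1.    ] F [0.027  1.5975 0.6265] w 0.0005654721061559762 j [ 0.7677  0.3566 -0.397   1.5059  0.1388  1.3125 -1.7728]
shift now mm [  0.3547  -5.2945 135.8929]
green [408.1647 220.5412] [403 216  11  10  85]
```

View pics/t3.png

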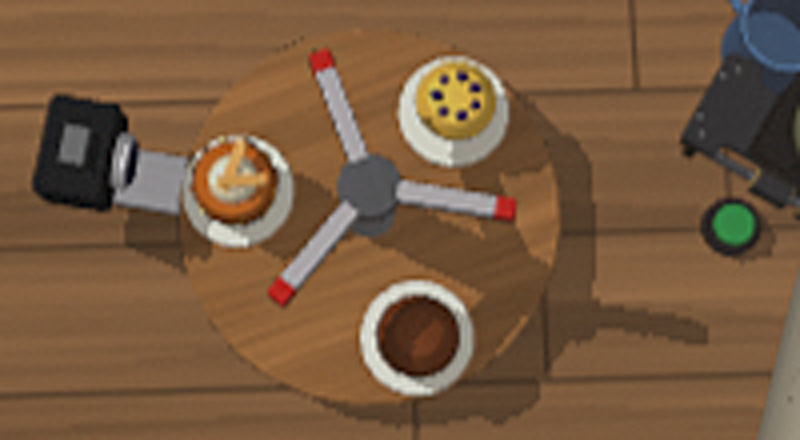

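The cruffin's coaster is squarely in front of the lens: the three spokes give a mean of 18.8°, so the seat is at 78.8° against a camera azimuth of about 78.5–79°. Now the shutter.

{"fn": "servo_tool", "kwargs": {"plan": [255,0,-3,10,0,255,0,-1.5,25,0,255,0,0,30,0,255,0,0,30,0,255,0,0,25,0,255,0,0,15,0,255,0,0,8,0,255,0,0,4,0,255,0,0,0,0,255,0,0,0,0]}}

```text
clock: 9.22
tcp_pos: [0.5362, -0.3132, 0.0537]
tool_rot: [-1.524, 2.746, -0.002]
force: [-0.0, 0.8, -0.9]
gripper_width: 0.0005
```

```bash
python3 to.py .5333 -.314 .02; python3 - <<'E'
from h import *
cv2.imwrite("pics/w2.png",r.capture("wrist"))
E
```

```text
t 9.2167 tcp [ 0.5362 -0.3132  0.0537] xaz -121.95785328570524 zax [ 0.0015 -0.0008 -1.    ] F [-0.0407  0.8373 -0.8554] w 0.0005051263552024628 j [ 0.7489  0.4931 -0.3758  1.6367  0.2019  1.0486 -1.8156]
shift now mm [ 2.198   2.1335 33.6787]
```

View pics/w2.png

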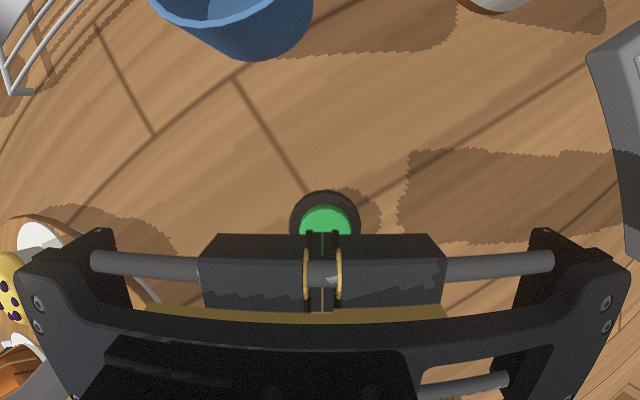

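The button is centred ahead of the closed tips in the wrist view, at about (325,222). I'll lower in small steps.

{"fn": "servo_tool", "kwargs": {"plan": [255,1,2,8,0,255,0.5,0,8,0,255,0,0,4,0,255,0,0,2,0,255,0,0,2,0,255,0,0,1,0,255,0,0,0,0]}}

```text
clock: 9.85
tcp_pos: [0.533, -0.3135, 0.0274]
tool_rot: [1.523, -2.747, -0.0]
force: [-0.1, -0.3, -0.6]
gripper_width: 0.0004
```

{"fn": "servo_tool", "kwargs": {"plan": [255,0,0,1.5,0,255,0,0,1.5,0,255,0,0,1.5,0,255,0,0,1.5,0,255,0,0,0,0,255,0,0,0,0]}}

```text
clock: 10.35
tcp_pos: [0.533, -0.3136, 0.0217]
tool_rot: [-1.523, 2.747, -0.0]
force: [-0.4, 0.3, 1.5]
gripper_width: 0.0006
```

{"fn": "servo_tool", "kwargs": {"plan": [255,0,0,1.5,0,255,0,0,1.5,0,255,0,0,1,0,255,0,0,0,0,255,0,0,0,0]}}

```text
clock: 10.77
tcp_pos: [0.5331, -0.3137, 0.0177]
tool_rot: [-1.523, 2.747, -0.001]
force: [-0.9, 0.7, 4.2]
gripper_width: 0.0005
```

{"fn": "servo_tool", "kwargs": {"plan": [255,0,0,1,0,255,0,0,1,0,255,0,0,1,0,255,0,0,0,0,255,0,0,0,0]}}

```text
clock: 11.18
tcp_pos: [0.5332, -0.3137, 0.0162]
tool_rot: [1.523, -2.748, 0.001]
force: [-6.9, 3.5, 19.7]
gripper_width: 0.0003
```

It bottomed out at 19.7 N after about 6 mm of travel. I'll release and retreat.

{"fn": "servo_tool", "kwargs": {"plan": [255,0,0,-2,0,255,0,0,-4,0,255,0,0,-8,0,255,0,0,-15,0,255,0,0,-25,0,255,0,0,-30,0,255,0,0,-30,0,255,0,0,-30,0,255,0,0,-20,0,255,0,0,0,0,255,0,0,0,0]}}

```text
clock: 12.1
tcp_pos: [0.5333, -0.3137, 0.1797]
tool_rot: [-1.523, 2.747, -0.003]
force: [-0.2, -0.8, -0.1]
gripper_width: 0.0004
```

```bash
python3 ang.py e; python3 to.py .5333 -.314 .2; python3 - <<'E'
from h import *
for k in("top0","top_e"):
  for c,s in blobs(cv2.imread(f"pics/{k}.png"),(50,120,60),(75,255,255),(380,190,440,250)):print("green",c,s)
E
```

```text
top [304.8571 179.4286] 21 0.10983889141469856 19.06050767824401
top [351.15 216.7 ] 20 0.10894617140793444 -101.05944443120791
top [294.5217 237.3913] 23 0.10865162139367907 138.49354966202486
scene [291.6429 163.    ] 14 0.10965961386997378 139.6798737638914
scene [337.3793 189.931 ] 29 0.10825853957959207 16.175936970496036
scene [281.2121 207.7576] 33 0.1103133844896465 -100.38373485456448
t 12.2 tcp [ 0.5322 -0.3133  0.1774] xaz -121.98838163090608 zax [-0.0017  0.0008 -1.    ] F [-0.0689 -0.2912  0.2127] w 0.0005063356847264875 j [ 0.7683  0.3732 -0.3955  1.524   0.1473  1.2758 -1.775 ]
shift now mm [  0.0539  -1.2342 -22.6461]
green [408.1412 220.5765] [403 216  11  10  85]
green [408.1071 220.5238] [403 216  11  10  84]
```

View pics/scene_e.png

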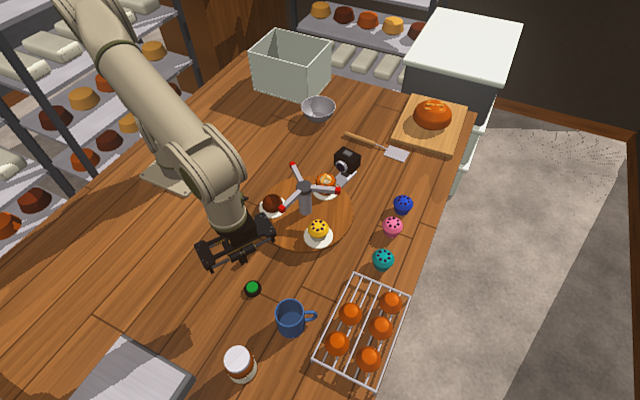

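The scene shows the cruffin at (325,180) facing the camera at (347,162). The button at (252,288) is up and free, and the gripper is clear of everything.

```bash
python3 -c "
from station import r
print(r.sign_off())"
```

```text
the job is handed in; nothing more can be done
None
```

The cruffin is in front of the lens and the shutter has been pressed once and released. I handed the job in at about 12 s on the clock, with the arm clear of everything.

- **Turning the stand:** I pushed the spoke nearest the robot with the closed fingertips and turned the stand about 50° clockwise. From the top camera, the three spokes put the cruffin's coaster at about 78.8°. I measured the camera at about 78.5–79°, or 79–80° from its body corners, so the match is within about 1°. The angle had not changed after the shutter press.
- **Pressing the shutter:** I pressed straight down about 6 mm until it stopped. The force rose from 4 N to about 20 N, the sign of the bottom stop. After I released it, the button looked the same from above as at the start.
- **Checks that disagreed:** The scene-camera spoke angles differed by up to about 3° from the top view. Its colour spots also take in the sides of the red end blocks, so I relied on the top view.
- **Everything else:** In the last scene picture the other items are where they started, and I saw no contact with the disc or the pastries.

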